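# Bolt down the fixture stop with a T-bolt

## Task

Take the T-bolt with the wing nut out of the wooden rack, lower its head into the slot of the aluminium base plate in front of the angle stop's open fork, and slide it along until the stem is fully home in the fork, without shifting the stop. Give the bolt a quarter turn clockwise so that the head sits square across the slot under its lips, then tighten the wing nut clockwise until it clamps the stop snugly (about 20 N of clamping, never more than 45 N), and let go. Leave the ball-knob bolt, the tape roll and the carton where they are.

Things in the scene. Friction and masses are not known exactly. Their poses are not given: they have to be found in the camera images.
- tbolt: Steel T-bolt standing upright in a rack pocket, head lengthwise in it, wing nut on top; 0.27 kg in all. Origin: centre of the head's underside, z up the stem. Head 32 (its x) x 14 (y) x 8 mm high, two opposite corners cut back; stem 10 mm thick. Turned by its nut it comes along until the head is caught by the slot's walls; then the nut turns alone.
- wingnut: The wing nut: a flat steel bar 46 mm long (its x), 12 mm thick (y), 22 mm high, over a 12 mm neck. Origin on the bolt's axis, 57.5 mm below the bar's middle. At the start its x lies within 0.3 rad of the bolt's x. Clockwise from above it moves 2.5 mm per rad down the bolt (coarse thread); it stays where it is left.
- bar (a point): Middle of the wing nut's bar, where to grip it; the bar reaches 11 mm above and below. Turned slowly, the nut runs free at about 0.08 N m for some 0.7 to 2.2 rad; then the head is drawn up to the lips, the washer presses the stop, and torque and clamping force rise together, 30 to 40 N per rad: 10 N at about 0.13 N m, 20 N at 0.18, 35 N at 0.30.
- washer_face (a point): Centre of the underside of the sprung washer (30 mm across, 3 mm thick) under the nut, 26.5 mm below the bar's middle. At the start it is 30 to 31 mm above the bolt's origin. With the head on the channel's floor it passes clear above the stop's foot.
- plate: Fixed aluminium base plate 240 (x) x 120 (y) x 30 mm high with one T-slot along its x through the middle, open at both ends. Origin at the centre of its underside.
- slot (a point): Centre of the slot mouth at the plate's top. Mouth 16.5 mm wide between lips 8 mm thick (22 to 30 mm above the table); under them a channel 33 mm wide, 10 mm high, floor 12 mm above the table. The bolt's head passes the mouth only lengthwise; turned clockwise it catches the channel's walls about 0.13 rad past square, the other way it jams halfway.
- stop: Loose steel angle stop, 1.3 kg, on the plate astride the slot, x within 0.03 rad of the plate's. Origin: underside, on the slot's line. Foot 60 mm wide, x = -62 to +36 mm, 10 to 12 mm thick (differs each time) with its light packing plate; a 13 mm fork in its middle from x = +12 to +36 mm, open to +x. Upright at x = -62 to -42 mm, 62 mm high. A push above 6 N may shift it.
- notch (a point): Centre of the stem when fully home in the stop's fork, 40 mm above the table, near the top of the foot; the open side of the fork lies 19 mm further along the stop's +x.
- rack: Fixed wooden bolt rack, 70 (x) x 160 (y) x 22 mm high, origin at the centre of its underside; two pockets 35 x 17 mm, 5 mm deep (floor 17 mm above the table), lengthwise along its x, at y = +40 and -40 mm.
- spare: Bystander: a T-bolt with a black ball knob (32 mm) instead of a wing nut, in the rack's other pocket. Leave alone. Origin at its foot.
- tape: Bystander: grey roll 90 mm across, 22 mm high, lying flat.
- carton: Bystander: cardboard carton 110 x 150 x 80 mm.

How it is judged:
On the way, in this order (a step that is already met when the one before it is completed fails the run):
1. the T-bolt's head is down in the slot, lengthwise (z of tbolt in the frame of plate between 0.009 and 0.0165 m and y of tbolt in the frame of plate between -0.005 and 0.005 m and x of tbolt in the frame of plate between -0.12 and 0.12 m and angle between the x axis of tbolt and the x axis of plate, either way round below 0.35 rad), for 0.1 s.
2. the stem is home in the fork and the head square across the slot under the lips (z of tbolt in the frame of plate between 0.009 and 0.0165 m and y of tbolt in the frame of plate between -0.005 and 0.005 m and x of tbolt in the frame of plate between -0.12 and 0.12 m and horizontal distance between tbolt and notch below 0.006 m and angle between the x axis of tbolt and the y axis of plate, either way round below 0.25 rad), for 0.2 s.
At the end, for the whole second after the job is handed in: The T-bolt stands upright (within 0.1 rad) at rest with its head under the slot's lips, square across the slot within 0.25 rad, its stem within 6 mm of fully home in the fork; the wing nut clamps the stop with 10 to 45 N and the stop is within 10 mm of where it began (all of step 2 and contact force between wingnut and stop between 10 and 45 N and distance of stop from where it was at the start of the episode below 0.01 m and linear speed of tbolt below 0.02 m/s and angle between tbolt's own z axis and vertical below 0.1 rad); the robot touches nothing.
It fails at once if the nut presses the stop with more than 45 N (over-tightened) (contact force between wingnut and stop above 45 N).
It fails at once if the bolt is rammed against the plate with more than 60 N (contact force between tbolt and plate above 60 N).
It fails at once if the stop is shifted by more than 10 mm (distance of stop from where it was at the start of the episode above 0.01 m).
It fails at once if the ball-knob bolt, the tape roll or the carton is moved by more than 25 mm (distance of any of spare, tape, carton from where it was at the start of the episode above 0.025 m).
It also fails if it takes over 72 s, if anything falls off the work surface, if the arm or the gripper's body presses on something with over 40 N, if the wrist force passes 120 N, or if a joint passes its speed limit or range.

## Robot

A 6-joint arm with a two-finger parallel gripper is mounted at the origin on the work surface. World frame = base frame: x ahead of the robot, y to its left, z up, the work surface at z = 0. Lengths are in m, angles in rad, forces in N, time in s.
With the tool pointing down it reaches from about 0.375 to 0.975 m from the base axis. Payload 3.8 kg.
Tool frame: the origin (TCP) lies at the very end of the fingers, on their centre line; the grasp point (between the pads) lies 19 mm behind it (grip_depth is the distance from the TCP to the grasp point, in m); z points along the fingers, y is the line along which they close (so a half turn about z gives the same grasp; the last joint's range is limited). The gripper opens to 85 mm and grips with 20 to 120 N. Pads are 22 mm wide; open, the fingers measure 114 mm over their backs; the gripper's body (76 mm by 85 mm) begins 54 mm behind the grasp point. The pads swing forward as they close: fully open they stand 13 mm farther back than shut.
Start: joints at [1.099, 0.264, 1.604, -0, 1.274, -0.037], TCP at [0.284, 0.612, 0.231] pointing down, gripper open.
Joint ranges: [-2.63, 2.63], [-0.94, 2.18], [0.31, 2.57], [-1.31, 4.45], [0, 2.66], [-2.55, 2.55]. Speed limits (rad/s): [2.57, 2.57, 3.14, 3.14, 3.14, 3.14].

## Interface

Orientations are given as a 3x3 rotation matrix whose columns are the frame's x, y, z axes.
In Python, from bench import * gives the robot as it stands.
- The arm moves only by the shell command python3 -m handwheel 'ROWS'. ROWS is text: rows parted by semicolons, each of 7 numbers parted by spaces: the opening, from 0 (shut) to 1 (fully open), then the shift along the tool's x, y, z in mm, then the turn, a rotation vector about the tool's x, y, z in rad. In form: claw tx ty tz rx ry rz; .... A call has 1 to 5 rows; each row is the pose to reach, as a shift and turn from the pose commanded when the call began, along the tool's axes at that moment; what a row does not reach only later rows make up. A row lasts 1/10 s, in which the tool goes at most 50 mm and 8.59 degrees, less where a joint would pass 70% of its speed; a pose out of reach is approached as far as the arm can. A call with a gripper value outside its range is refused whole. The fingers move at their own pace and stop on an object; the grip force is fixed at half the most. Time passes only in rows, so rows that repeat a pose let the fingers close. It gives the time, the measured TCP pose, the force, the opening and the grip force at its end, in the units of the state.
- get_state(): the state, without advancing time (a new reading comes with each control period).
- get_image(name): name is "scene" or "top"; returns the picture (480x640x3 uint8, red, green, blue); there is no depth.
- camera_info(name): a dict with "mtx" (3x3 intrinsics, pixels), "D" ([k1, k2, p1, p2, k3] as OpenCV has them; the pictures are not rectified), "camera_from_world" (4x4, takes a point from world to camera coordinates). Camera axes: x right, y down, z forward; pixel columns grow to the right and rows downward; lengths in m; the calibration is good to about 2 mm. A picture is of the moment at which its call begins. camera_info takes no time and is no camera call.
- finish_job(): hands the job in; it is judged then, once.
The state is a dict: "time_s": time; "qpos": joint angles; "joint_velocities": joint speeds; "joint_efforts": joint torques, N m; "ee_pos": TCP position; "orientation": TCP orientation; "ft_force": force on the tool from outside, world axes, zero at the start; "ft_torque": the same for the moment, N m; "finger_gap": finger opening in m; "finger_force": force on a finger pad.
Only numpy, scipy, OpenCV 4.12 (cv2) and the standard library are available. Lean on these libraries where they do the work, as an engineer would, in place of code of your own. Each camera call takes 0.05 s, during which the arm holds its last target. There are 200 camera calls.

## Working session

There is one attempt and no reset: what is moved stays moved. The work goes in short steps, Python scripts to look and compute and a shell command to move; the robot and the scene stay as the last step left them, time stands still between calls to the robot, and variables do not carry over. Pictures are saved under pics/ and viewed, at most 10 in all, crops included, and the job is handed in when it is done.

```bash
ls; mkdir -p pics; python3 - <<'E'
from bench import *
import cv2,numpy as np
s=get_state();print(s)
for n in("scene","top"):
    cv2.imwrite(f"pics/{n}0.png",cv2.cvtColor(get_image(n),cv2.COLOR_RGB2BGR));c=camera_info(n);print(n,c)
E
```

```text
pics
{'time_s': 0.0, 'qpos': array([ 1.09908449e+00,  2.64769660e-01,  1.60538877e+00,  3.24558690e-05,
        1.27367318e+00, -3.69021533e-02]), 'joint_velocities': array([ 4.82435152e-05, -1.39553191e-03, -1.30704061e-03,  1.54253847e-03,
       -1.34526213e-03,  1.08721081e-04]), 'joint_efforts': array([ 1.21938028e-04, -5.15097535e+01, -3.67318797e+01, -1.39286576e-04,
        1.25929451e-02,  1.38718255e-05]), 'ee_pos': array([0.28399715, 0.61154458, 0.22994291]), 'orientation': array([[-9.06946150e-01,  4.21245283e-01, -1.04505298e-03],
       [ 4.21246564e-01,  9.06943995e-01, -1.98034186e-03],
       [ 1.13594853e-04, -2.23628840e-03, -9.99997493e-01]]), 'ft_force': array([-0.10290013, -0.29666109,  0.00812547]), 'ft_torque': array([ 0.02499927, -0.07548503, -0.02427102]), 'finger_force': 0.0, 'finger_gap': 0.08505913385308349}
scene {'mtx': array([[534.20613373,   0.        , 322.82275769],
       [  0.        , 534.20613373, 246.48191659],
       [  0.        ,   0.        ,   1.        ]]), 'D': array([0.03687425, 0.        , 0.        , 0.        , 0.        ]), 'camera_
[... 167 characters left out ...]
.43656582e-01],
       [-7.44137299e-01,  3.04906246e-01, -5.94383598e-01,
         1.54027122e+00],
       [ 0.00000000e+00,  0.00000000e+00,  0.00000000e+00,
         1.00000000e+00]])}
top {'mtx': array([[608.81957968,   0.        , 315.84398538],
       [  0.        , 608.81957968, 241.67743642],
       [  0.        ,   0.        ,   1.        ]]), 'D': array([-0.07313571,  0.        ,  0.        ,  0.        ,  0.        ]), 'camera_from_world': array([[-0.01780167, -0.99977989,  0.01110254,  0.05510038],
       [-0.99215915,  0.0162899 , -0.12391476,  0.59082949],
       [ 0.12370663, -0.01322138, -0.99223075,  1.44667085],
       [ 0.        ,  0.        ,  0.        ,  1.        ]])}
```

View pics/top0.png

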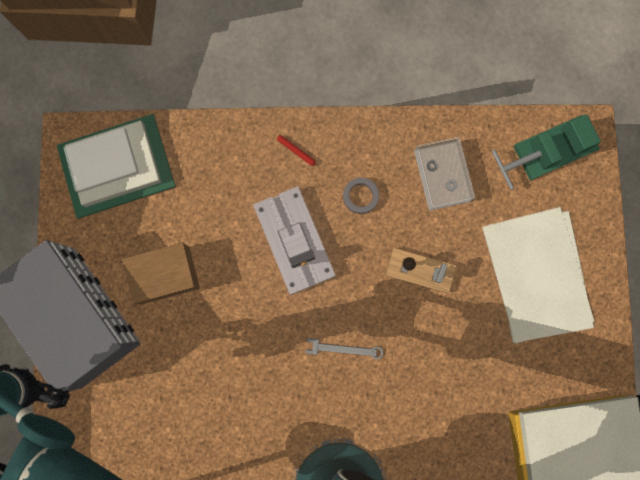

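View pics/scene0.png

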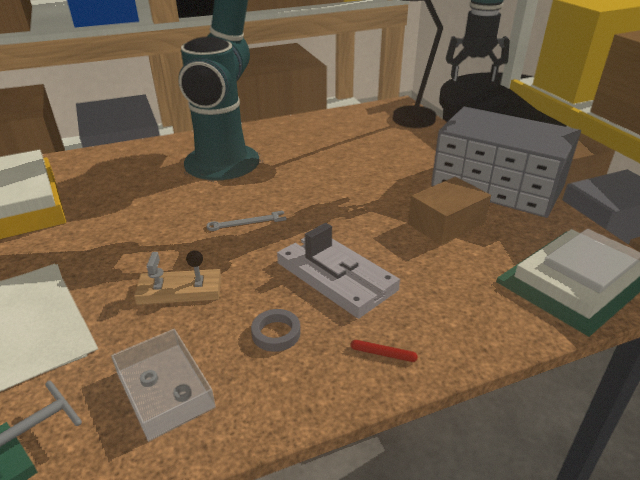

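The top view shows the plate near (295,240) with the stop's upright towards (300,255). The rack is at (422,270), with the wing nut at (440,271) and the ball knob at (409,264). The tape is at (361,196) and the carton at (158,272). Next I'll zoom in.

```bash
python3 - <<'E'
import cv2
t=cv2.imread("pics/top0.png");s=cv2.imread("pics/scene0.png")
def crop(i,x,y,w,h,k,n):
    c=cv2.resize(i[y:y+h,x:x+w],None,fx=k,fy=k,interpolation=cv2.INTER_CUBIC)
    for a in range(0,w,20): cv2.putText(c,str(x+a),(a*k,8),0,.3,(0,255,255));cv2.line(c,(a*k,8),(a*k,14),(0,255,255))
    for a in range(0,h,20): cv2.putText(c,str(y+a),(0,a*k+3),0,.3,(0,255,255));cv2.line(c,(20,a*k),(26,a*k),(0,255,255))
    cv2.imwrite(n,c)
crop(t,250,180,210,120,3,"pics/a.png")
t2=cv2.imread("pics/a.png")
crop(t,250,180,100,120,5,"pics/ta.png");crop(t,385,240,80,60,5,"pics/tb.png")
import numpy as np
a=cv2.imread("pics/ta.png");b=cv2.imread("pics/tb.png")
o=np.zeros((600,800,3),np.uint8);o[:,:500]=a[:, :500];o[:300,500:800]=b[:, :300]
s2=cv2.resize(s[240:310,130:230],None,fx=3,fy=3,interpolation=cv2.INTER_CUBIC);o[310:520,500:800]=s2
cv2.imwrite("pics/c1.png",o)
crop(s,270,210,140,110,5,"pics/c2.png")
E
```

```text
(no output)
```

View pics/c1.png

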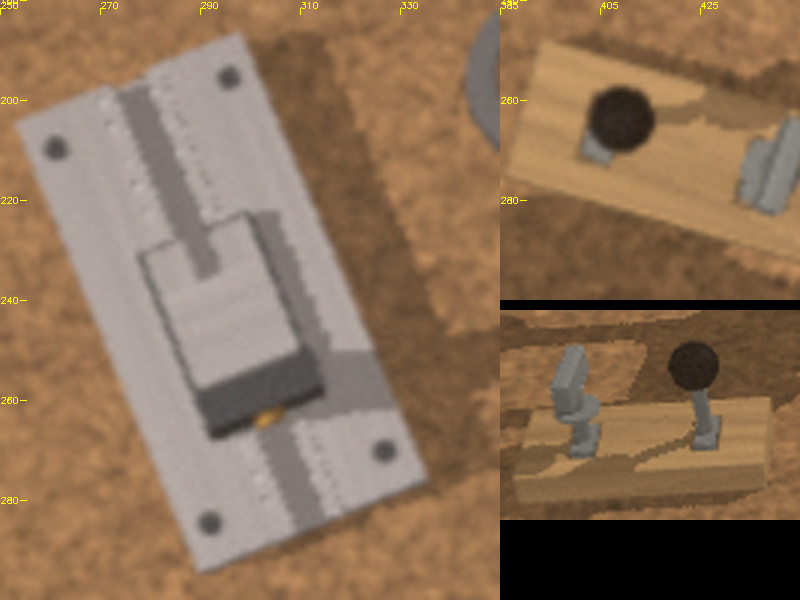

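View pics/c2.png

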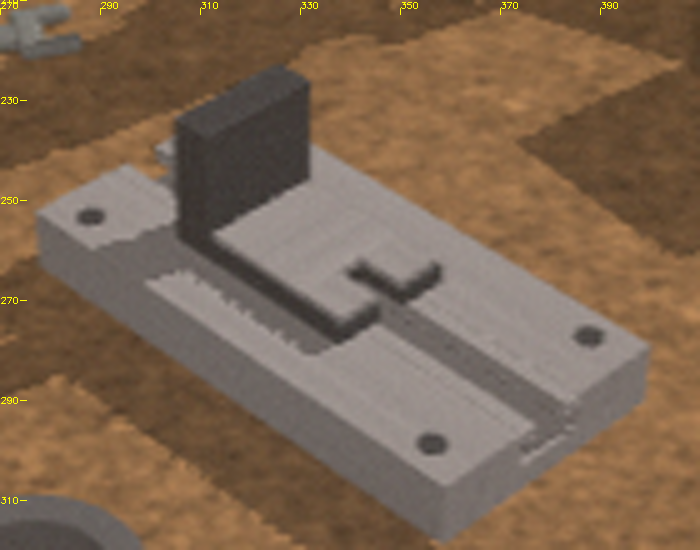

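c1 and c2 show the fork opening away from the robot, at the upper left of the top view. The fork's inner end is at about top (291,235.4) and the plate's top corners are at (253.4,204.6), (298.2,186.6), (335.6,275.6) and (290,294.4). One close crop of the wing nut from both cameras, with the plate fit alongside.

```bash
cat > h.py <<'E'
from bench import *
import cv2,numpy as np
from scipy.optimize import least_squares
C={n:camera_info(n) for n in("scene","top")}
def proj(n,P):
    c=C[n];T=c["camera_from_world"];r=cv2.Rodrigues(T[:3,:3])[0]
    return cv2.projectPoints(np.float64(P).reshape(-1,1,3),r,T[:3,3],c["mtx"],c["D"])[0][:,0]
def at(n,uv,z):
    c=C[n];T=c["camera_from_world"]
    u=cv2.undistortPoints(np.float64([[uv]]),c["mtx"],c["D"])[0,0]
    d=T[:3,:3].T@[u[0],u[1],1];o=-T[:3,:3].T@T[:3,3]
    return o+d*(z-o[2])/d[2]
def frame(p,L): # planar pose x,y,yaw applied to local pts
    c,s=np.cos(p[2]),np.sin(p[2]);L=np.float64(L)
    return np.c_[p[0]+c*L[:,0]-s*L[:,1],p[1]+s*L[:,0]+c*L[:,1],L[:,2]]
def grab(n,f):
    i=cv2.cvtColor(get_image(n),cv2.COLOR_RGB2BGR);cv2.imwrite(f,i);return i
def zoom(i,x,y,w,h,k,st=10):
    c=cv2.resize(i[y:y+h,x:x+w],None,fx=k,fy=k,interpolation=cv2.INTER_CUBIC)
    for a in range(0,w,st): cv2.putText(c,str(x+a),(a*k,8),0,.3,(0,255,255));cv2.line(c,(a*k,8),(a*k,14),(0,255,255))
    for a in range(0,h,st): cv2.putText(c,str(y+a),(0,a*k+3),0,.3,(0,255,255));cv2.line(c,(20,a*k),(26,a*k),(0,255,255))
    return c
E
python3 - <<'E'
from h import *
h=[(-.12,.06,.03),(-.12,-.06,.03),(.12,-.06,.03),(.12,.06,.03)]
px=np.float64([(290,294.4),(335.6,275.6),(298.2,186.6),(253.4,204.6)])
# plate +x assumed away from the robot; image bottom = near
W=[at("top",p,.03) for p in px];print(np.round(W,4))
c=np.mean(W,0);v=(W[2]+W[3]-W[0]-W[1])/2;yaw=np.arctan2(v[1],v[0]);print(c,yaw,np.linalg.norm(v))
f=lambda p,n,L,u:(proj(n,frame(p,L))-u).ravel()
L4=h if (W[0]-c)@[-np.sin(yaw),np.cos(yaw),0]>0 else [(x,-y,z) for x,y,z in h]
r=least_squares(f,[c[0],c[1],yaw],args=("top",L4,px));print("top",r.x,np.round(r.fun,1))
pr=proj("scene",frame(r.x,[(x,y,z) for z in(.03,0) for x in(-.12,.12) for y in(-.06,.06)]));print("pred scene",np.round(pr,1))
print("fork end top",at("top",(291,235.4),.041))
for a,b in[((278,231),(299.4,222.4))]: print("foot",at("top",a,.041),at("top",b,.041))
t=cv2.imread("pics/top0.png");s=cv2.imread("pics/scene0.png")
o=np.zeros((600,800,3),np.uint8);o[:480,:400]=zoom(t,420,240,50,60,8)[:,:400];o[:480,400:]=zoom(s,133,245,50,60,8)
cv2.imwrite("pics/c3.png",o)
E
```

```text
[[ 0.4649  0.1098  0.03  ]
 [ 0.5086 -0.0017  0.03  ]
 [ 0.7306  0.0861  0.03  ]
 [ 0.6871  0.1972  0.03  ]]
[0.59779969 0.09785036 0.03      ] 0.3757012348207123 0.2387570990090004
top [0.59782491 0.09785379 0.37523706] [ 0.   0.3  0.1  0.2  0.  -0.3 -0.2 -0.1]
pred scene [[274.3 252. ]
 [315.1 229.8]
 [356.  307.4]
 [397.1 278.9]
 [275.  263. ]
 [315.3 240.6]
 [355.4 319. ]
 [395.9 290.2]]
fork end top [0.60748459 0.10515616 0.041     ]
foot [0.61880371 0.13663981 0.041     ] [0.63912609 0.08428234 0.041     ]
```

View pics/c3.png

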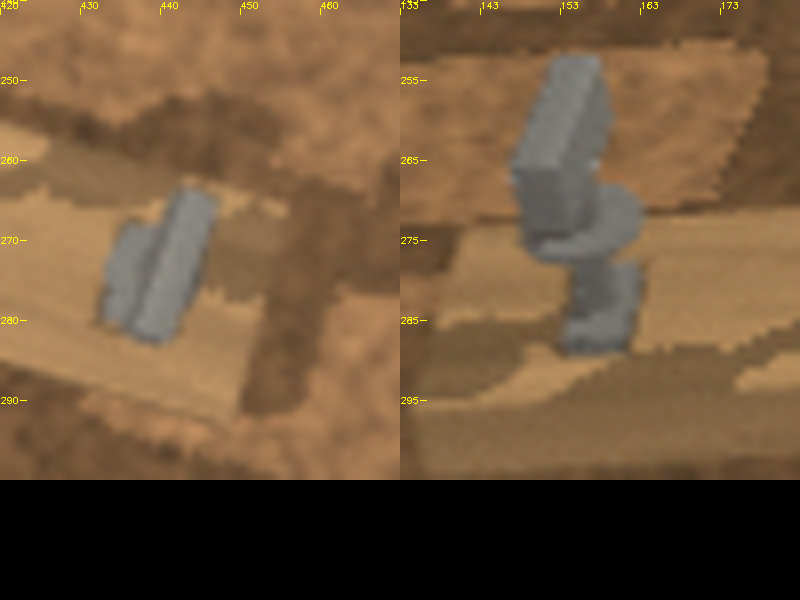

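c3: the top face of the wing bar is centred at top (441.3,272.7) and runs from (437.9,281.8) to (444.6,263.6). In the scene view it is at (152.3,258.7). The two cameras disagree by a few mm on the plate, so I'll fit both and take the mean.

```bash
python3 - <<'E'
from h import *
f=lambda p,n,L,u:(proj(n,frame(p,L))-u).ravel()
top=[(-.12,.06,.03),(-.12,-.06,.03),(.12,-.06,.03),(.12,.06,.03)]
pt=np.float64([(290,294.4),(335.6,275.6),(298.2,186.6),(253.4,204.6)])-.4
Ls=[(-.12,-.06,.03),(.12,-.06,.03),(.12,.06,.03),(-.12,-.06,0),(.12,-.06,0),(.12,.06,0)]
ps=np.float64([(277.4,252.6),(359,307.2),(400,279.2),(278,262.6),(359.4,318),(399.2,289.6)])-.4
for n,L,u in(("top",top,pt),("scene",Ls,ps)):
    r=least_squares(f,[.6,.1,.37],args=(n,L,u));print(n,r.x,np.round(r.fun,1))
print("bar",at("top",(441.3,272.7),.085),at("scene",(152.3,258.7),.085))
a=at("top",(437.9,281.8),.085);b=at("top",(444.6,263.6),.085);print(a,b,np.linalg.norm(a-b),np.arctan2(*(b-a)[1::-1]))
# stop notch from fork end & front corners (top)
e=at("top",(290.6,235),.041);f1=at("top",(277.6,230.6),.041);f2=at("top",(299,222),.041)
d=f1-f2;yaw=np.arctan2(d[1],d[0])-np.pi/2;x=np.array([np.cos(yaw),np.sin(yaw),0]);m=(f1+f2)/2
print("stop yaw",yaw,np.linalg.norm(d),"notch",m-.019*x,e+.005*x,"foot x=36 mid",m)
print("tape",at("top",(361,196),.022),"carton",at("top",(158,272),.08),"spare",at("top",(409,264),.08))
E
```

```text
top [0.59882865 0.09882011 0.37528188] [ 0.   0.3  0.1  0.2  0.  -0.3 -0.2 -0.1]
scene [0.59813542 0.10380653 0.37803372] [-0.1 -0.7  0.5 -0.1  0.3 -0.6  0.   0.3 -0.5  0.6 -0.2  0.3]
bar [ 0.50720332 -0.24835322  0.085     ] [ 0.50926697 -0.24606317  0.085     ]
[ 0.48594709 -0.23940564  0.085     ] [ 0.52854544 -0.25710955  0.085     ] 0.04613076877062476 -0.3938827275872183
stop yaw 0.37028948395614214 0.05616680573755772 notch [0.61225335 0.10454727 0.041     ] [0.61314279 0.10792527 0.041     ] foot x=36 mid [0.62996558 0.11142309 0.041     ]
tape [ 0.70612269 -0.06955971  0.022     ] carton [0.52041647 0.41847457 0.08      ] spare [ 0.52952872 -0.17346052  0.08      ]
```

The bar is at about (0.508,-0.247), yaw -0.39, 46 mm long as specified. The plate centre is about (0.5985,0.101), yaw 0.377, and the notch about (0.613,0.107). I'm moving above the bar with the fingers half open.

```bash
for i in 1 2 3; do :; done
python3 -m handwheel '0.5 -159 -193 30 0 0 0;0.5 -159 -193 30 0 0 0;0.5 -159 -193 30 0 0 0;0.5 -159 -193 30 0 0 0;0.5 -159 -193 30 0 0 0' 
python3 -m handwheel '0.5 -159 -193 30 0 0 0;0.5 -159 -193 30 0 0 0;0.5 -159 -193 30 0 0 0;0.5 -159 -193 30 0 0 0;0.5 -159 -193 30 0 0 0' 
python3 -m handwheel '0.5 -159 -193 30 0 0 0;0.5 -159 -193 30 0 0 0;0.5 -159 -193 30 0 0 0;0.5 -159 -193 30 0 0 0;0.5 -159 -193 30 0 0 0' 
python3 -m handwheel '0.5 -88 -105 10 0 0 -0.04;0.5 -88 -105 10 0 0 -0.04;0.5 -88 -105 10 0 0 -0.04;0.5 -88 -105 10 0 0 -0.04;0.5 -88 -105 10 0 0 -0.04'
python3 - <<'E'
from h import *
s=get_state();R=s["orientation"];print(s["time_s"],s["ee_pos"],s["qpos"],np.arctan2(R[1,1],R[0,1]),s["finger_gap"])
t=grab("top","pics/t1.png");c=grab("scene","pics/s1.png")
print(proj("top",[s["ee_pos"]]),proj("scene",[s["ee_pos"]]))
o=np.zeros((560,800,3),np.uint8);o[:,:400]=zoom(t,400,220,80,112,5,20);o[:,400:]=zoom(c,110,200,80,112,5,20)
cv2.imwrite("pics/c4.png",o)
E
```

```text
time_s: 0.6
ee_pos: [0.3466, 0.3699, 0.2007]
orientation: [[-0.907, 0.421, -0.0], [0.421, 0.907, -0.001], [0.0, -0.001, -1.0]]
ft_force: [1.8, 0.3, 0.0]
finger_gap: 0.0425
finger_force: 0.0
time_s: 1.1
ee_pos: [0.409, 0.1298, 0.1714]
orientation: [[-0.907, 0.421, 0.0], [0.421, 0.907, 0.0], [-0.0, 0.0, -1.0]]
ft_force: [1.5, 0.7, -0.3]
finger_gap: 0.0425
finger_force: 0.0
time_s: 1.6
ee_pos: [0.4715, -0.1106, 0.1415]
orientation: [[-0.907, 0.422, 0.0], [0.422, 0.907, 0.0], [0.0, 0.0, -1.0]]
ft_force: [0.7, 0.3, 0.0]
finger_gap: 0.0427
finger_force: 0.0
time_s: 2.1
ee_pos: [0.5066, -0.2412, 0.1311]
orientation: [[-0.922, 0.387, -0.002], [0.387, 0.922, 0.001], [0.002, 0.001, -1.0]]
ft_force: [-0.3, -0.2, -0.1]
finger_gap: 0.0429
finger_force: 0.0
2.1 [ 0.506607   -0.24120624  0.13113912] [-4.88967375e-01  1.35666580e-01  1.95046585e+00  3.94109296e-04
  1.05742860e+00 -1.66309298e+00] 1.1739312128737172 0.04294290432767194
[[442.55677212 271.53088723]] [[150.05601203 237.96629349]]
```

View pics/c4.png

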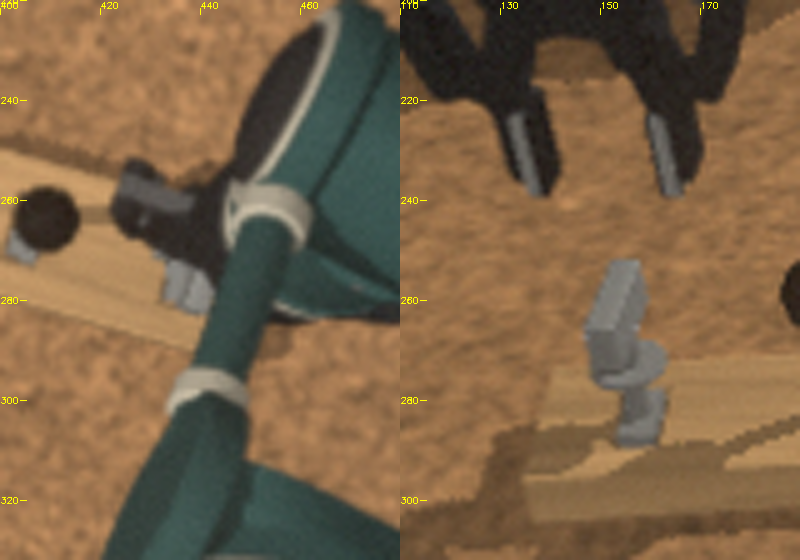

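c4: in the scene view the fingertips centre on (151.4,239), against a projected (150.1,238), so that camera is biased by about (+1.3,+0.8) px. Corrected, it agrees with the top view: bar at (0.507,-0.248). I'm descending and gripping.

```bash

python3 -m handwheel '0.5 -3 -6.5 20 0 0 0;0.5 -3 -6.5 40 0 0 0;0.5 -3 -6.5 60 0 0 0;0.5 -3 -6.5 70 0 0 0;0.5 -3 -6.5 76 0 0 0' | tail -4
python3 -m handwheel '0.5 0 0 0 0 0 0;0 0 0 0 0 0 0;0 0 0 0 0 0 0;0 0 0 0 0 0 0;0 0 0 0 0 0 0'
python3 -m handwheel '0 0 0 0 0 0 0;0 0 0 0 0 0 0'
python3 - <<'E'
from h import *
s=get_state();R=s["orientation"];print(s["time_s"],s["ee_pos"],s["qpos"],np.arctan2(R[1,1],R[0,1]),s["ft_force"],s["ft_torque"])
E
```

```text
orientation: [[-0.924, 0.383, -0.002], [0.383, 0.924, 0.001], [0.002, 0.0, -1.0]]
ft_force: [-0.6, -0.3, -0.5]
finger_gap: 0.0431
finger_force: 0.0
time_s: 3.2
ee_pos: [0.5084, -0.2484, 0.057]
orientation: [[-0.923, 0.385, 0.002], [0.385, 0.923, -0.001], [-0.002, -0.0, -1.0]]
ft_force: [-0.1, 0.4, 3.5]
finger_gap: 0.011
finger_force: 59.6
time_s: 3.4
ee_pos: [0.5084, -0.2484, 0.057]
orientation: [[-0.923, 0.385, 0.002], [0.385, 0.923, -0.001], [-0.002, -0.0, -1.0]]
ft_force: [0.3, -0.1, 5.4]
finger_gap: 0.0108
finger_force: 60.0
3.4 [ 0.50841258 -0.24844178  0.05695377] [-4.98630386e-01  2.29045369e-01  1.99621362e+00  1.58156599e-04
  9.14283841e-01 -1.67458632e+00] 1.1758594374608644 [ 0.31143733 -0.10207995  5.39684158] [ 0.11608472 -0.05422539 -0.0169148 ]
```

Gripped: gap 11 mm, 60 N. Lifting clear, then a look at the head and the rack's direction.

```bash

python3 -m handwheel '0 0 0 -10 0 0 0;0 0 0 -25 0 0 0;0 0 0 -50 0 0 0;0 0 0 -75 0 0 0;0 0 0 -100 0 0 0' | tail -4
python3 - <<'E'
from h import *
u=np.float64([(393,247.6),(386.6,275.2),(448.9,292),(455.2,264.6)])
W=np.array([at("top",p,.022) for p in u]);v=(W[0]+W[1]-W[2]-W[3])/2
print("rack",W.mean(0),"len",np.linalg.norm(v),np.linalg.norm(W[0]-W[1]),"x yaw",np.arctan2(v[1],v[0])-np.pi/2)
t=grab("top","pics/t2.png");c=grab("scene","pics/s2.png");s=get_state();p=s["ee_pos"]-[0,0,-.019]
print(s["ee_pos"],s["ft_force"],proj("scene",[p,p-[0,0,.0265],p-[0,0,.0575]]))
cv2.imwrite("pics/c5.png",zoom(c,105,195,80,60,10,10))
E
```

```text
orientation: [[-0.923, 0.385, -0.002], [0.385, 0.923, 0.001], [0.002, 0.0, -1.0]]
ft_force: [0.1, -0.3, -2.7]
finger_gap: 0.0108
finger_force: 59.0
rack [ 0.51959555 -0.21216581  0.022     ] len 0.1586429576389271 0.07009814287873414 x yaw -0.2835667090902776
[ 0.5099047  -0.24929849  0.16064976] [ 0.51825199 -0.43245769 -1.62845993] [[140.54411787 218.26842385]
 [143.48981838 230.22429445]
 [146.80978407 243.73223032]]
```

View pics/c5.png

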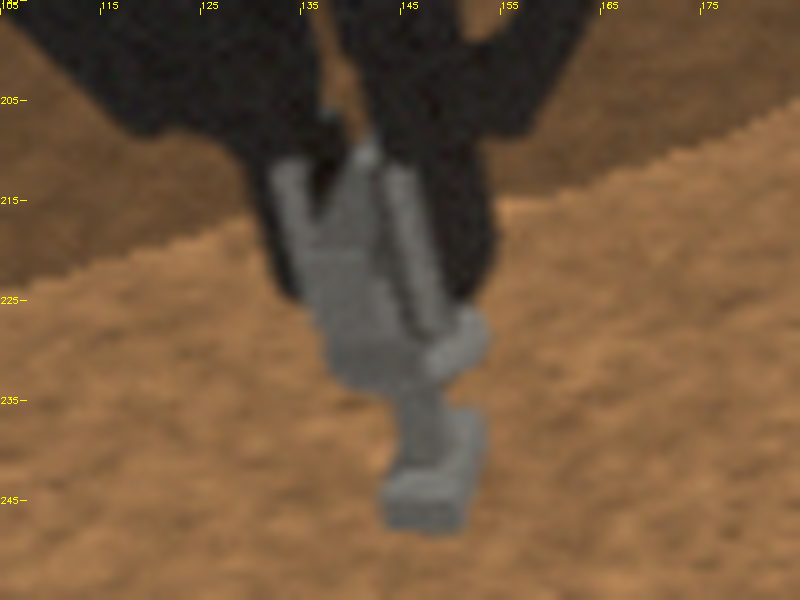

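c5 shows the bolt hanging upright with its head at about (148,244), where the grip geometry predicts it, so the bolt axis is on the TCP within about 1.5 mm. Rack yaw -0.284 means turning the tool -0.66. I'm carrying it to the slot in front of the fork.

```bash

python3 -m handwheel '0 7 250 0 0 0 0;0 7 250 0 0 0 0;0 7 250 0 0 0 0;0 7 250 0 0 0 0;0 7 250 0 0 0 0' | tail -4
python3 -m handwheel '0 4.5 147 0 0 0 -0.66;0 4.5 147 0 0 0 -0.66;0 4.5 147 0 0 0 -0.66;0 4.5 147 0 0 0 -0.66;0 4.5 147 0 0 0 -0.66' | tail -4
python3 -m handwheel '0 0 0 40 0 0 0;0 0 0 60 0 0 0;0 0 0 75 0 0 0;0 0 0 75 0 0 0;0 0 0 75 0 0 0' | tail -4
python3 - <<'E'
from h import *
s=get_state();R=s["orientation"];print(s["time_s"],s["ee_pos"],s["qpos"],R,s["ft_force"])
f=lambda p,n,L,u:(proj(n,frame(p,L))-u).ravel()
Ls=[(-.12,-.06,.03),(.12,-.06,.03),(.12,.06,.03),(-.12,-.06,0),(.12,-.06,0),(.12,.06,0)]
ps=np.float64([(277.4,252.6),(359,307.2),(400,279.2),(278,262.6),(359.4,318),(399.2,289.6)])-.4-[1.3,.8]
print(least_squares(f,[.6,.1,.37],args=("scene",Ls,ps)).x)
t=grab("top","pics/t3.png");c=grab("scene","pics/s3.png")
p=s["ee_pos"]-[0,0,.040];print(proj("scene",[p]),proj("top",[p]))
o=np.zeros((600,800,3),np.uint8);o[:,:500]=zoom(c,310,220,100,120,5);o[:450,500:]=zoom(t,245,180,60,90,5)
cv2.imwrite("pics/c6.png",o)
E
```

```text
orientation: [[-0.923, 0.385, -0.003], [0.385, 0.923, -0.0], [0.002, -0.001, -1.0]]
ft_force: [0.2, -1.0, -2.9]
finger_gap: 0.011
finger_force: 59.4
orientation: [[-0.963, -0.27, -0.003], [-0.27, 0.963, -0.001], [0.003, 0.0, -1.0]]
ft_force: [-0.7, -0.2, -1.9]
finger_gap: 0.0111
finger_force: 59.6
orientation: [[-0.965, -0.262, -0.001], [-0.262, 0.965, -0.0], [0.001, 0.0, -1.0]]
ft_force: [0.7, 0.1, -2.6]
finger_gap: 0.011
finger_force: 59.5
5.5 [0.64942483 0.12272043 0.08064182] [ 1.49079933e-01  3.63049451e-01  1.76804217e+00  4.24108163e-06
  1.01124543e+00 -1.68679661e+00] [[-9.65071807e-01 -2.61984474e-01 -7.36671378e-04]
 [-2.61984468e-01  9.65072084e-01 -1.07009212e-04]
 [ 7.38975734e-04  8.97248850e-05 -9.99999723e-01]] [ 0.71838096  0.05704494 -2.5849377 ]
[0.59494772 0.10232528 0.37926823]
[[355.30057277 272.71744426]] [[283.58886952 218.50522838]]
```

View pics/c6.png

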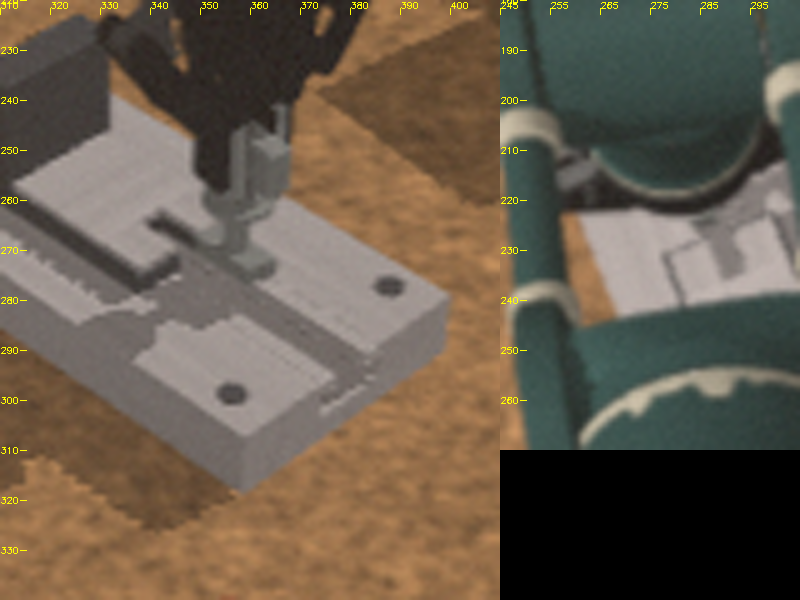

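c6: the head hangs just above the slot in front of the fork, at about scene (360,273), roughly aligned. I need one closer crop to judge the lateral offset of the head from the slot.

```bash
python3 - <<'E'
from h import *
c=cv2.imread("pics/s3.png")
cv2.imwrite("pics/c7.png",zoom(c,338,254,50,46,13,5))
E
```

```text
(no output)
```

View pics/c7.png

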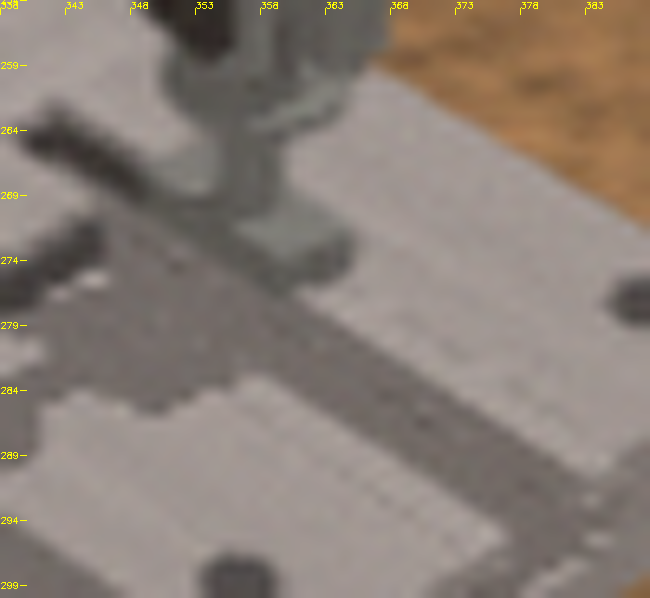

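```bash
python3 - <<'E'
from h import *
n=np.array([-np.sin(.377),np.cos(.377),0]);e=np.array([n[1],-n[0],0])
P=lambda x,y,z:at("scene",(338+x/13-.46,254+y/13-.46),z)
for l,x,y,z in[("far",300,295,.03),("far",610,475,.03),("near",270,378,.03),("near",505,530,.03),("headnear",290,291,.0406),("headnear",150,205,.0406),("headnear",220,248,.0406),("headR",350,270,.0406),("top of head +y",335,205,.0486)]:
    p=P(x,y,z);print(l,np.round([p@e,p@n],4))
p=get_state()["ee_pos"];print(p@e,p@n)
E
```

```text
far [ 0.6554 -0.1157]
far [ 0.7166 -0.1133]
near [ 0.6658 -0.1336]
near [ 0.7138 -0.1339]
headnear [ 0.6621 -0.1258]
headnear [ 0.6328 -0.126 ]
headnear [ 0.6476 -0.1259]
headR [ 0.6651 -0.1154]
top of head +y [ 0.6592 -0.113 ]
0.650445803003731 -0.1253333793005276
```

The scene picks put the slot mid-line about 4–5 mm to the −n side of the head; the top picks say 3.2 mm. The heading agrees within 0.01 rad. I'm shifting 3.7 mm and lowering while watching the force.

```bash

python3 -m handwheel '0 -0.4 -3.7 0 0 0 0;0 -0.4 -3.7 4 0 0 0;0 -0.4 -3.7 8 0 0 0;0 -0.4 -3.7 8 0 0 0' 
python3 -m handwheel '0 0 0 2 0 0 0;0 0 0 4 0 0 0;0 0 0 6 0 0 0;0 0 0 6 0 0 0' 
python3 - <<'E'
from h import *
s=get_state();print(s["ft_force"],s["ft_torque"],s["ee_pos"])
E
```

```text
time_s: 6.0
ee_pos: [0.6503, 0.1192, 0.0722]
orientation: [[-0.965, -0.262, -0.001], [-0.262, 0.965, -0.0], [0.001, 0.0, -1.0]]
ft_force: [-0.1, 0.2, -3.0]
finger_gap: 0.0112
finger_force: 59.7
time_s: 6.4
ee_pos: [0.6506, 0.1194, 0.0664]
orientation: [[-0.965, -0.262, -0.001], [-0.262, 0.965, -0.0], [0.001, 0.0, -1.0]]
ft_force: [-0.5, 1.2, -2.4]
finger_gap: 0.011
finger_force: 59.7
[-0.49509392  1.16592567 -2.40487328] [-0.04475969  0.02330637  0.02559526] [0.65056426 0.11935402 0.0664184 ]
```

No contact with the origin at about 26 mm, below the plate top, so the head has entered. Continuing down towards the channel floor.

```bash

python3 -m handwheel '0 0 0 3 0 0 0;0 0 0 6 0 0 0;0 0 0 8 0 0 0;0 0 0 10 0 0 0' | grep -E 'ee_|ft'
python3 -m handwheel '0 0 0 1.5 0 0 0;0 0 0 3 0 0 0;0 0 0 3 0 0 0' | grep -E 'ee_|ft'
python3 -m handwheel '0 0 0 1 0 0 0;0 0 0 1 0 0 0' 
E=1
```

```text
ee_pos: [0.6508, 0.1193, 0.0566]
ft_force: [-0.6, -0.3, -2.2]
ee_pos: [0.6507, 0.1193, 0.0537]
ft_force: [-0.2, -0.0, -2.3]
time_s: 7.3
ee_pos: [0.6509, 0.1193, 0.0529]
orientation: [[-0.965, -0.262, -0.0], [-0.262, 0.965, -0.0], [0.0, -0.0, -1.0]]
ft_force: [-0.3, 0.6, -2.5]
finger_gap: 0.0106
finger_force: 59.7
```

Head is in the slot. Sliding toward the fork in stages.

```bash

python3 -m handwheel '0 5 -0.55 0 0 0 0;0 10 -1.1 0 0 0 0;0 15 -1.7 0 0 0 0;0 20 -2.2 0 0 0 0;0 20 -2.2 0 0 0 0' | grep -E 'ee_|ft|time'
python3 -m handwheel '0 3 -0.3 0 0 0 0;0 6 -0.7 0 0 0 0;0 9 -1 0 0 0 0;0 9 -1 0 0 0 0' | grep -E 'ee_|ft|time'
```

```text
time_s: 7.8
ee_pos: [0.6311, 0.1117, 0.0528]
ft_force: [-0.1, -0.2, -2.0]
time_s: 8.2
ee_pos: [0.6232, 0.1085, 0.0528]
ft_force: [0.2, -0.2, -2.2]
```

```bash

python3 -m handwheel '0 2 -0.2 0 0 0 0;0 4 -0.4 0 0 0 0;0 6 -0.7 0 0 0 0;0 6 -0.7 0 0 0 0' | grep -E 'ee_|ft|time'
python3 -m handwheel '0 2 -0.2 0 0 0 0;0 2 -0.2 0 0 0 0' | grep -E 'ee_|ft|time'
python3 -m handwheel '0 1.5 -0.2 0 0 0 0;0 1.5 -0.2 0 0 0 0' | grep -E 'ee_|ft|time'
```

```text
time_s: 8.6
ee_pos: [0.6178, 0.1063, 0.0528]
ft_force: [0.5, -0.6, -2.2]
time_s: 8.8
ee_pos: [0.616, 0.1056, 0.0529]
ft_force: [0.7, -0.3, -2.8]
time_s: 9.0
ee_pos: [0.6147, 0.1051, 0.0529]
ft_force: [0.3, -0.4, -1.8]
```

```bash

python3 -m handwheel '0 1 -0.1 0 0 0 0;0 1 -0.1 0 0 0 0' | grep -E 'ee_|ft_'
python3 -m handwheel '0 1 -0.1 0 0 0 0;0 1 -0.1 0 0 0 0' | grep -E 'ee_|ft_'
python3 -m handwheel '0 1 -0.1 0 0 0 0;0 1 -0.1 0 0 0 0' | grep -E 'ee_|ft_'
```

```text
ee_pos: [0.6139, 0.1047, 0.053]
ft_force: [-0.3, -0.2, -2.9]
ee_pos: [0.6136, 0.1046, 0.0531]
ft_force: [1.4, 1.2, -3.8]
ee_pos: [0.6134, 0.1045, 0.0533]
ft_force: [4.0, 1.9, -5.8]
```

Contact at about 4 N: the stem is home. Backing off 2.5 mm of command, then the quarter turn clockwise.

```bash

python3 -m handwheel '0 -2.5 0.3 0 0 0 0;0 -2.5 0.3 0 0 0 0' | grep -E 'ee_|ft_'
python3 -m handwheel '0 0 0 0 0 0 0.14;0 0 0 0 0 0 0.28;0 0 0 0 0 0 0.42;0 0 0 0 0 0 0.56;0 0 0 0 0 0 0.7' | grep -E 'ee_|ft_'
python3 - <<'E'
from bench import *
s=get_state();print(s["ft_force"],s["ft_torque"],s["qpos"][5],s["qpos"][0]-s["qpos"][5])
E
```

```text
ee_pos: [0.6139, 0.1048, 0.0528]
ft_force: [-0.2, 0.0, -2.6]
ee_pos: [0.6141, 0.1047, 0.0529]
ft_force: [1.9, -0.3, -4.1]
[ 1.90709353 -0.30158418 -4.07530533] [-0.06477466 -0.19134085  0.04887412] -1.000935594864802 1.130013079622675
```

```bash

python3 -m handwheel '0 0 0 0 0 0 0.14;0 0 0 0 0 0 0.28;0 0 0 0 0 0 0.42;0 0 0 0 0 0 0.56;0 0 0 0 0 0 0.7' | grep -E 'ee_|ft_'
python3 - <<'E'
from bench import *
s=get_state();print(s["ft_force"],s["ft_torque"],s["qpos"][5],s["qpos"][0]-s["qpos"][5])
E
python3 -m handwheel '0 0 0 0 0 0 0.05;0 0 0 0 0 0 0.1;0 0 0 0 0 0 0.15;0 0 0 0 0 0 0.15;0 0 0 0 0 0 0.15' | grep -E 'ee_|ft_'
python3 - <<'E'
from bench import *
s=get_state();print(s["ft_force"],s["ft_torque"],s["qpos"][5],s["qpos"][0]-s["qpos"][5])
E
```

```text
ee_pos: [0.614, 0.1047, 0.0529]
ft_force: [0.9, -1.5, -3.1]
[ 0.86360861 -1.53314958 -3.08368462] [ 0.0195075  -0.07367558 -0.04095696] -0.300953501275126 0.4300210824096155
ee_pos: [0.614, 0.1048, 0.0528]
ft_force: [0.2, 0.0, -3.5]
[ 0.2082315   0.04323357 -3.45591251] [0.00903682 0.01188077 0.00609628] -0.15790771118002397 0.2870898830773182
```

Square at about 0.02 rad. Now turning slowly to the catch and on, following the thread down 2.5 mm/rad.

```bash
cat > q.py <<'E'
from bench import *
import numpy as np
s=get_state();print(round(s["time_s"],2),"F",s["ft_force"].round(1),"Tz",s["ft_torque"].round(3),"yaw",round(s["qpos"][0]-s["qpos"][5],3),"p",s["ee_pos"].round(4))
E
python3 -m handwheel '0 0 0 0 0 0 0.05;0 0 0 0 0 0 0.1;0 0 0 0 0 0 0.15;0 0 0 0.1 0 0 0.2' >/dev/null; python3 q.py
python3 -m handwheel '0 0 0 0.1 0 0 0.05;0 0 0 0.2 0 0 0.1;0 0 0 0.3 0 0 0.15;0 0 0 0.5 0 0 0.2' >/dev/null; python3 q.py
python3 -m handwheel '0 0 0 0.1 0 0 0.05;0 0 0 0.2 0 0 0.1;0 0 0 0.3 0 0 0.15;0 0 0 0.5 0 0 0.2' >/dev/null; python3 q.py
```

```text
11.7 F [ 0.2 -1.4 -2.9] Tz [-0.32  -0.064  0.081] yaw 0.085 p [0.614  0.1044 0.0526]
12.1 F [ 0.  -1.2 -2.3] Tz [-0.368 -0.022  0.049] yaw -0.115 p [0.6139 0.1043 0.0521]
12.5 F [ 0.1 -1.9 -2.7] Tz [-0.483 -0.025  0.043] yaw -0.315 p [0.6138 0.1042 0.0515]
```

```bash

python3 -m handwheel '0 0 0 0.1 0 0 0.05;0 0 0 0.2 0 0 0.1;0 0 0 0.3 0 0 0.15;0 0 0 0.5 0 0 0.2' >/dev/null; python3 q.py
python3 -m handwheel '0 0 0 0.1 0 0 0.05;0 0 0 0.2 0 0 0.1;0 0 0 0.3 0 0 0.15;0 0 0 0.5 0 0 0.2' >/dev/null; python3 q.py
python3 -m handwheel '0 0 0 0.1 0 0 0.05;0 0 0 0.2 0 0 0.1;0 0 0 0.3 0 0 0.15;0 0 0 0.5 0 0 0.2' >/dev/null; python3 q.py
```

```text
12.9 F [-1.5 -1.9 -0.3] Tz [-0.507  0.069  0.058] yaw -0.515 p [0.6138 0.1042 0.0512]
13.3 F [-1.2 -2.   0.1] Tz [-0.516  0.219  0.169] yaw -0.715 p [0.6138 0.1041 0.0509]
13.7 F [-2.6 -2.3  1.9] Tz [-0.593  0.32   0.161] yaw -0.915 p [0.6139 0.1042 0.0507]
```

```bash
python3 -m handwheel '0 0 0 0 0 0 0' >/dev/null; python3 q.py
python3 -m handwheel '0 0 0 0 0 0 0.03;0 0 0 0 0 0 0.06;0 0 0 0 0 0 0.1' >/dev/null; python3 q.py
python3 -m handwheel '0 0 0 0 0 0 0' >/dev/null; python3 q.py
```

```text
13.8 F [-2.1 -3.1  1. ] Tz [-0.712  0.343  0.082] yaw -0.914 p [0.6139 0.1042 0.0507]
14.1 F [-1.7 -2.3  2.7] Tz [-0.768  0.366  0.199] yaw -1.014 p [0.6139 0.1042 0.0506]
14.2 F [-2.4 -4.3  2.8] Tz [-0.91   0.477  0.091] yaw -1.013 p [0.6139 0.1043 0.0506]
```

Lateral force is building up (~5 N) because the bar is gripped slightly off axis. I'll release to relax it, then regrip.

```bash
python3 -m handwheel '0.4 0 0 0 0 0 0;0.4 0 0 0 0 0 0;0.4 0 0 0 0 0 0' |grep gap; python3 q.py
python3 -m handwheel '0 0 0 0 0 0 0;0 0 0 0 0 0 0;0 0 0 0 0 0 0;0 0 0 0 0 0 0;0 0 0 0 0 0 0' |grep gap; python3 q.py
```

```text
finger_gap: 0.0342
14.5 F [-0.   1.2  0.9] Tz [ 0.015 -0.051 -0.01 ] yaw -1.013 p [0.6149 0.1055 0.0506]
finger_gap: 0.0109
15.0 F [-0.5  0.8  0.6] Tz [ 0.245 -0.008  0.026] yaw -1.014 p [0.6146 0.1052 0.0506]
```

```bash

for i in 1; do :; done
python3 -m handwheel '0 0 0 0.1 0 0 0.04;0 0 0 0.15 0 0 0.07;0 0 0 0.2 0 0 0.1' >/dev/null; python3 q.py
python3 -m handwheel '0 0 0 0 0 0 0' >/dev/null; python3 q.py
python3 -m handwheel '0 0 0 0.1 0 0 0.04;0 0 0 0.15 0 0 0.07;0 0 0 0.2 0 0 0.1' >/dev/null; python3 q.py
python3 -m handwheel '0 0 0 0 0 0 0' >/dev/null; python3 q.py
```

```text
15.3 F [0.  0.5 2. ] Tz [0.14  0.04  0.128] yaw -1.115 p [0.6147 0.1052 0.0504]
15.4 F [-0.1  1.7  2.7] Tz [0.23  0.071 0.044] yaw -1.114 p [0.6147 0.1051 0.0504]
15.7 F [0.  0.4 3.5] Tz [0.178 0.063 0.153] yaw -1.214 p [0.6147 0.1051 0.0503]
15.8 F [-0.1  0.5  2.5] Tz [0.125 0.012 0.059] yaw -1.213 p [0.6147 0.1051 0.0503]
```

```bash
cat > q2.py <<'E'
from bench import *
s=get_state();print(s["ft_torque"][2].round(3),s["ft_force"].round(1),(s["qpos"][0]-s["qpos"][5]).round(3))
E
python3 -m handwheel '0 0 0 0 0 0 0.03' >/dev/null; python3 q2.py
python3 -m handwheel '0 0 0 0 0 0 0.03' >/dev/null; python3 q2.py
python3 -m handwheel '0 0 0 0 0 0 0.03' >/dev/null; python3 q2.py
python3 -m handwheel '0 0 0 0 0 0 0.03' >/dev/null; python3 q2.py
```

```text
0.178 [-0.2  1.   1.7] -1.243
0.141 [1.4 0.7 2. ] -1.274
0.135 [ 0.5 -0.3  1.6] -1.304
0.125 [-0.3  0.2  1.7] -1.334
```

```bash

python3 -m handwheel '0 0 0 0 0 0 0.03' >/dev/null; python3 q2.py
python3 -m handwheel '0 0 0 0 0 0 0.03' >/dev/null; python3 q2.py
python3 -m handwheel '0 0 0 0 0 0 0.03' >/dev/null; python3 q2.py
python3 -m handwheel '0 0 0 0 0 0 0.03' >/dev/null; python3 q2.py
python3 -m handwheel '0 0 0 0 0 0 0.03' >/dev/null; python3 q2.py
python3 -m handwheel '0 0 0 0 0 0 0.03' >/dev/null; python3 q2.py
```

```text
0.155 [0.  1.2 0.7] -1.364
0.245 [ 0.1 -0.5  2.5] -1.394
0.193 [1.1 1.1 1.3] -1.424
0.162 [0.5 0.7 0.8] -1.454
0.156 [-0.   0.3  1.7] -1.484
0.208 [0.4 0.6 1.8] -1.514
```

Averaged torque is about 0.19 N m and rising at the expected slope, so clamping is about 20 N. Releasing and withdrawing straight up.

```bash
python3 -m handwheel '0.4 0 0 0 0 0 0;0.4 0 0 0 0 0 0;0.4 0 0 0 0 0 0;0.4 0 0 0 0 0 0' |grep gap; python3 q.py
python3 -m handwheel '0.4 0 0 -15 0 0 0;0.4 0 0 -40 0 0 0;0.4 0 0 -80 0 0 0;0.4 0 0 -120 0 0 0' |grep ee_
python3 -m handwheel '0.4 0 -150 -50 0 0 0;0.4 0 -150 -50 0 0 0;0.4 0 -150 -50 0 0 0;0.4 0 -150 -50 0 0 0;0.4 0 -150 -50 0 0 0' |grep ee_
python3 - <<'E'
from h import *
t=grab("top","pics/t9.png");c=grab("scene","pics/s9.png")
o=np.zeros((600,800,3),np.uint8);o[:550,:700]=zoom(c,270,210,140,110,5)
cv2.imwrite("pics/c9.png",o)
a=cv2.imread("pics/s0.png") if 0 else cv2.imread("pics/scene0.png")
# stop shift: template of the upright
T=a[222:262,302:334];r=cv2.matchTemplate(c[212:272,292:344],T,5);print(cv2.minMaxLoc(r)[1],np.array(cv2.minMaxLoc(r)[3])-10)
E
```

```text
finger_gap: 0.0339
17.2 F [0.6 0.4 0.6] Tz [-0.02   0.064 -0.001] yaw -1.514 p [0.6142 0.1049 0.0497]
ee_pos: [0.6139, 0.1049, 0.1716]
ee_pos: [0.6062, 0.2567, 0.222]
0.9527074098587036 [0 0]
```

View pics/c9.png

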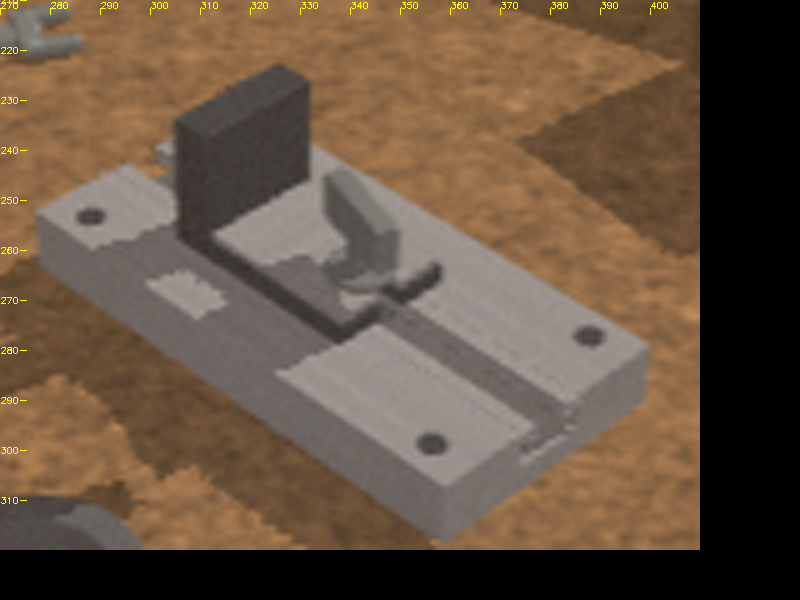

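c9: the bolt stands upright at the fork's end at about scene (342,263) with its washer on the foot. The stop has not moved (template shift 0 px), and the arm is clear. Handing in.

```bash
python3 -c "
from bench import *
print(finish_job())"
```

```text
the job is handed in; nothing more can be done
None
```

I handed the job in with the T-bolt home in the fork, turned square, and the wing nut clamped at roughly 20 N by torque (about 0.19 N m). The last picture shows the bolt upright and the stop unmoved, and the gripper is clear, but the hand-in returned no verdict.

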